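# Unstack the spares into their fitted holders

## Robot

A 7-joint arm with a two-finger parallel gripper is mounted at the origin on a cart in front of the work surface, level with it; the furniture and walls round the work are solid. World frame = base frame: x ahead of the robot, y to its left, z up, the work surface at z = 0. Lengths are in m, angles in rad, forces in N, time in s.
With the tool pointing down it reaches from about 0.4 to 0.85 m from the base axis. Payload 10.4 kg.
Tool frame: the origin (TCP) lies at the centre of the arm's flange, where the gripper is bolted on; the fingertips stand 173 mm ahead of it and the grasp point (between the pads) lies 155 mm ahead of it; z points along the fingers, y is the line along which they close (so a half turn about z gives the same grasp; the last joint's range is limited). The gripper opens to 85 mm and grips with 20 to 120 N. Pads are 22 mm wide; open, the fingers measure 114 mm over their backs; the gripper's body (76 mm by 85 mm) begins 54 mm behind the grasp point. The pads swing forward as they close: fully open they stand 13 mm farther back than shut.
Start: joints at [1.171, 0.332, -0.065, 1.46, 0.022, 1.35, -0.088], TCP at [0.23, -0.581, 0.405] pointing down, gripper open.
Joint ranges: [-2.6, 2.6], [-0.5, 2.12], [-1.47, 1.34], [0.16, 2.42], [-1.27, 4.41], [0.06, 2.06], [-2.6, 2.6]. Speed limits (rad/s): [2.22, 2.22, 2.79, 2.79, 3.14, 3.14, 3.14].

## Interface

Orientations are given as a unit quaternion [x, y, z, w].
In Python, from workcell import manip, viewer, finder gives the robot as it stands.
- The arm moves only by the tool arm_command, never from a script. Its argument "plan" is a list of rows, each an object with "dp": the shift along the tool's x, y, z in mm, a list of three; "spin": the turn about the tool's z in rad. A call has 1 to 5 rows; each row shifts and turns the commanded pose from where the row before left it, along the tool's axes as they then stand; what a row does not reach is not made up. A row lasts 1/10 s, in which the tool goes at most 50 mm and 8.59 degrees, less where a joint would pass 70% of its speed; a pose out of reach is approached as far as the arm can. A call is refused whole if a number of a shift passes 50 or a number of a turn 0.15, either way. A call with a gripper value outside its range is refused whole. "grip" is the closure, from -1 (fully open) to 1 (shut), set as the call begins (left out, the last holds). The fingers move at their own pace and stop on an object; "newtons" is the grip in N (left out, the last holds). Time passes only in rows, so rows that do not move let the fingers close. It gives the time, the measured TCP pose, the force, the opening and the grip force at its end, in the units of the state.
- manip.get_obs(): the state, without advancing time (a new reading comes with each control period).
- viewer.camera(name): name is "scene" or "top"; returns the picture (420x560x3 uint8, blue, green, red); there is no depth.
- viewer.camera_params(name): a dict with "vertical_fov" (degrees; the focal length in pixels is half the picture's height over the tangent of half this angle, whatever the lens; pixels are square), "cx", "cy" (the principal point, pixels), "R" (3x3) and "t" (3): a world point X has camera coordinates R X + t. Camera axes: x right, y down, z forward; pixel columns grow to the right and rows downward; lengths in m; the calibration is good to about 2 mm. A picture is of the moment at which its call begins. camera_params takes no time and is no camera call.
- manip.hand_in(): hands the job in; it is judged then, once.
Trained networks look in the newest picture that a camera, given by its name, has taken for a name from the list of things; names that differ only in an ending like _2 or _b are one class to them, and where a whole thing is asked for, a point or a joint stands for the part that bears it (a point fixed in the world has none). Each returns a list of dicts, best first, with "score" (0 to 1); they miss things now and then, are a little off and sometimes report something else, mostly with a low value. They report only what shows in the picture. A call takes as long as a camera call.
- finder.find_in(camera, thing): "position" ([x, y, z] in m, in world coordinates, good to about 4 mm: the middle of the surface that is visible of it).
The state is a dict: "clock": time; "joint_pos": joint angles; "joint_velocities": joint speeds; "tau": joint torques, N m; "position": TCP position; "ee_rot": TCP orientation; "ft_force": force on the tool from outside, world axes, zero at the start; "torque": the same for the moment, N m; "grip_width": opening from 0.0 (shut) to 1.0 (fully open); "grasp_force": force on a finger pad.
Only numpy, scipy, OpenCV 4.12 (cv2) and the standard library are available. Lean on these libraries where they do the work, as an engineer would, in place of code of your own. Each camera call takes 0.05 s, during which the arm holds its last target. There are 200 camera calls.

## Task

Spare parts for the treatment machine stand in a stack on the desk: a knob on a strap roll on a flat tin on a carton. Take the stack apart from the top down, one thing at a time and leaving the rest of the stack standing where it is, and set each thing down, flat and wholly inside the rim, in the grey holder made for it: knob in the small round one, roll in the larger round one, tin in the shorter rectangular one, carton in the long rectangular one. Leave the cream pot and the minute timer where they are.

Things in the scene. Friction and masses are not known exactly. Their poses are not given: they have to be found in the camera images.
- knob_centre (a point): Spare knob: plain light-grey, almost white cylinder, 23 mm across, 19 mm high, standing on its flat underside, top of the stack at the start. Point: its centre, 9.5 mm above its underside; z along its axis, up
- roll_centre (a point): Rolled strap: plain black cylinder, 43 mm across, 38 mm high, standing on its end on the tin. Point: its centre, 19 mm above its underside; z along its axis, up
- tin_centre (a point): Flat teal tin with its lid fixed shut, 59 mm (its x) by 86 mm (its y) by 17 mm high, lying on the carton, its long side nearly along the carton's. Point: its centre, 8.5 mm above its underside; y along its long side, z up. Either way round in its holder is right
- carton_centre (a point): Printed white carton with an orange end, closed and stiff, 130 mm (its x) by 67 mm (its y) by 31 mm high, lying flat on the desk at the bottom of the stack. Point: its centre, 15.5 mm above its underside; x along its long side, z up. Either way round in its holder is right
- small_round_holder: Small round grey dish, 47 mm across outside, 41 mm inside: for the knob. Fixed. Its floor is 3 mm above the desk, its rim is 3 mm wide and stands 4 mm above that floor (7 mm above the desk). Origin: centre of its underside, on the desk; z up
- round_holder: Larger round grey dish, 67 mm across outside, 61 mm inside: for the roll. Fixed. Its floor is 3 mm above the desk, its rim is 3 mm wide and stands 4 mm above that floor (7 mm above the desk). Origin: centre of its underside, on the desk; z up
- middle_holder: Shorter rectangular grey tray, inside 77 mm (its x) by 104 mm (its y), outside 6 mm more: for the tin. Fixed. Its floor is 3 mm above the desk, its rim is 3 mm wide and stands 4 mm above that floor (7 mm above the desk). Origin: centre of its underside, on the desk; z up, y along its long side
- long_holder: Long rectangular grey tray, inside 85 mm (its x) by 148 mm (its y), outside 6 mm more: for the carton. Fixed. Its floor is 3 mm above the desk, its rim is 3 mm wide and stands 4 mm above that floor (7 mm above the desk). Origin: centre of its underside, on the desk; z up, y along its long side
- pot: Bystander: round cream pot with a grey lid, 91 mm across, 44 mm high, loose, to be left alone. Origin: centre of its underside
- timer: Bystander: round white minute timer with a small blue knob on top, 62 mm across, 44 mm high, loose, to be left alone. Origin: centre of its underside

How it is judged:
On the way, in this order (a step that is already met when the one before it is completed fails the run):
1. the knob lies in the small round holder, the rest of the stack still standing where it was (horizontal distance between knob_centre and small_round_holder below 0.013 m and z of knob_centre in the frame of small_round_holder below 0.0152 m and angle between knob_centre's own z axis and vertical below 0.04 rad and linear speed of knob below 0.02 m/s and distance of each of roll_centre, tin_centre, carton_centre from where it was at the start of the episode below 0.04 m), for 0.2 s.
2. the roll stands in the larger round holder, the rest of the stack still standing where it was (horizontal distance between roll_centre and round_holder below 0.013 m and z of roll_centre in the frame of round_holder below 0.0247 m and angle between roll_centre's own z axis and vertical below 0.04 rad and linear speed of roll below 0.02 m/s and distance of each of tin_centre, carton_centre from where it was at the start of the episode below 0.04 m), for 0.2 s.
3. the tin lies in the shorter rectangular holder, the rest of the stack still standing where it was (horizontal distance between tin_centre and middle_holder below 0.013 m and z of tin_centre in the frame of middle_holder below 0.0142 m and angle between tin_centre's own z axis and vertical below 0.04 rad and linear speed of tin below 0.02 m/s and angle between the y axis of tin_centre and the y axis of middle_holder, either way round below 0.2 rad and distance of carton_centre from where it was at the start of the episode below 0.04 m), for 0.2 s.
4. the carton lies in the long rectangular holder (horizontal distance between carton_centre and long_holder below 0.013 m and z of carton_centre in the frame of long_holder below 0.0212 m and angle between carton_centre's own z axis and vertical below 0.04 rad and linear speed of carton below 0.02 m/s and angle between the x axis of carton_centre and the y axis of long_holder, either way round below 0.2 rad), for 0.2 s.
At the end, for the whole second after the job is handed in: Knob, roll, tin and carton each lie flat on the floor of their own holder, inside the rim: centre within 13 mm of the holder's centre, tilted less than 0.04 rad, not raised by more than about 2.7 mm, tin and carton with their long side within 0.2 rad of the holder's, all at rest (all of step 4 and horizontal distance between knob_centre and small_round_holder below 0.013 m and z of knob_centre in the frame of small_round_holder below 0.0152 m and angle between each of knob_centre, roll_centre, tin_centre's own z axis and vertical below 0.04 rad and linear speed of each of knob, roll, tin below 0.02 m/s and horizontal distance between roll_centre and round_holder below 0.013 m and z of roll_centre in the frame of round_holder below 0.0247 m and horizontal distance between tin_centre and middle_holder below 0.013 m and z of tin_centre in the frame of middle_holder below 0.0142 m and angle between the y axis of tin_centre and the y axis of middle_holder, either way round below 0.2 rad); the robot touches nothing.
It fails at once if the cream pot is pushed more than 20 mm or tipped (distance of pot from where it was at the start of the episode above 0.02 m or angle between pot's own z axis and vertical above 0.3 rad).
It fails at once if the minute timer is pushed more than 20 mm or tipped (distance of timer from where it was at the start of the episode above 0.02 m or angle between timer's own z axis and vertical above 0.3 rad).
It also fails if it takes over 120 s, if anything falls off the work surface, if the arm or the gripper's body presses on something with over 40 N, if the wrist force passes 120 N, or if a joint passes its speed limit or range.

## Working session

There is one attempt and no reset: what is moved stays moved. The work goes in short steps, Python scripts to look and compute and a tool call to move; the robot and the scene stay as the last step left them, time stands still between calls to the robot, and variables do not carry over. Pictures are saved under pics/ and viewed, at most 14 in all, crops included, and the job is handed in when it is done.

Besides the shell and the picture viewer there is one more tool, called after "Call:" as name([rows], argument=value, ...), one row to a line, values as JSON. arm_command: Moves the arm, as the interface text tells. Its arguments: {"type":"object","properties":{"plan":{"type":"array","items":{"type":"object","properties":{"dp":{"type":"array","items":{"type":"number"}},"spin":{"type":"number"}}}},"grip":{"type":"number"},"newtons":{"type":"number"}},"required":["plan"]}

```bash
mkdir -p pics; cat > h.py <<'E'
import numpy as np, cv2
from workcell import manip, viewer, finder
def P(c):
    p=viewer.camera_params(c); f=210/np.tan(np.radians(p["vertical_fov"])/2)
    return f,p["cx"],p["cy"],np.array(p["R"]),np.array(p["t"])
def pix(c,X):
    f,cx,cy,R,t=P(c); q=R@np.array(X)+t; return np.array([cx+f*q[0]/q[2],cy+f*q[1]/q[2]])
def back(c,u,v,z):
    f,cx,cy,R,t=P(c); d=R.T@np.array([(u-cx)/f,(v-cy)/f,1]); o=-R.T@t
    return o+d*(z-o[2])/d[2]
E
python3 - <<'E'
from h import *
for c in("scene","top"):
    im=viewer.camera(c); cv2.imwrite(f"pics/{c}0.png",im)
    f,cx,cy,R,t=P(c); print(c,f,cx,cy,(-R.T@t).round(3),R.round(2).tolist())
    for n in["knob_centre","roll_centre","tin_centre","carton_centre","small_round_holder","round_holder","middle_holder","long_holder","pot","timer"]:
        r=finder.find_in(c,n)[:2]
        print(n,[(np.round(x["position"],3).tolist(),round(x["score"],2),pix(c,x["position"]).round().tolist()) for x in r])
o=manip.get_obs(); print({k:np.round(v,3).tolist() for k,v in o.items()})
E
```

```text
scene 410.0703104604957 276.15326878486826 212.77118115617628 [0.048 0.543 0.716] [[-0.64, -0.77, 0.01], [-0.54, 0.43, -0.72], [0.55, -0.47, -0.69]]
knob_centre []
roll_centre [([0.453, -0.191, 0.075], 0.52, [398.0, 182.0]), ([0.65, -0.197, 0.008], 0.23, [339.0, 165.0])]
tin_centre [([0.448, -0.191, 0.045], 0.84, [397.0, 193.0])]
carton_centre [([0.438, -0.182, 0.025], 0.73, [396.0, 202.0])]
small_round_holder [([0.462, 0.222, 0.005], 0.86, [265.0, 283.0])]
round_holder [([0.456, 0.002, 0.003], 0.83, [339.0, 238.0])]
middle_holder [([0.656, 0.226, 0.006], 0.66, [212.0, 232.0])]
long_holder [([0.648, -0.197, 0.006], 0.77, [339.0, 166.0])]
pot [([0.637, 0.025, 0.048], 0.86, [283.0, 188.0])]
timer [([0.458, 0.4, 0.029], 0.92, [191.0, 326.0])]
top 545.4405147421814 281.90375112932986 201.6292924546905 [0.312 0.09  1.515] [[0.01, -1.0, -0.01], [-0.99, -0.01, -0.17], [0.17, 0.02, -0.99]]
knob_centre [([0.464, -0.202, 0.104], 0.5, [403.0, 237.0])]
roll_centre [([0.461, 0.221, 0.008], 0.74, [242.0, 241.0]), ([0.465, -0.201, 0.09], 0.48, [401.0, 237.0])]
tin_centre [([0.467, -0.21, 0.05], 0.5
[... 219 characters left out ...]
19, 0.006], 0.48, [244.0, 240.0])]
middle_holder [([0.66, 0.225, 0.004], 0.94, [243.0, 171.0])]
long_holder [([0.662, 0.227, -0.001], 0.21, [242.0, 170.0])]
pot [([0.641, 0.018, 0.04], 0.83, [316.0, 175.0])]
timer [([0.463, 0.394, 0.035], 0.91, [179.0, 238.0]), ([0.462, 0.22, 0.005], 0.53, [243.0, 240.0])]
{'clock': 1.1, 'joint_pos': [1.171, 0.332, -0.065, 1.46, 0.022, 1.35, -0.089], 'joint_velocities': [-0.001, -0.0, 0.001, 0.001, 0.001, -0.0, -0.001], 'tau': [-0.002, -62.523, 0.048, -39.183, 0.016, 0.002, 0.0], 'position': [0.23, -0.581, 0.405], 'ee_rot': [0.982, 0.187, 0.0, 0.0], 'ft_force': [0.677, 0.001, 0.046], 'torque': [0.063, -0.039, -0.025], 'grasp_force': 0.0, 'grip_width': 1.004}
```

```bash
python3 - <<'E'
from h import *
a=cv2.imread("pics/top0.png"); b=cv2.imread("pics/scene0.png")
def crop(i,x,y,w,h,s): return cv2.resize(i[y:y+h,x:x+w],None,fx=s,fy=s,interpolation=cv2.INTER_CUBIC)
cv2.imwrite("pics/c1.png",crop(a,140,110,330,190,2.4))
cv2.imwrite("pics/c2.png",crop(a,350,190,100,75,8))
cv2.imwrite("pics/c3.png",crop(b,330,120,130,97,6))
E
```

```text
(no output)
```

View pics/c1.png

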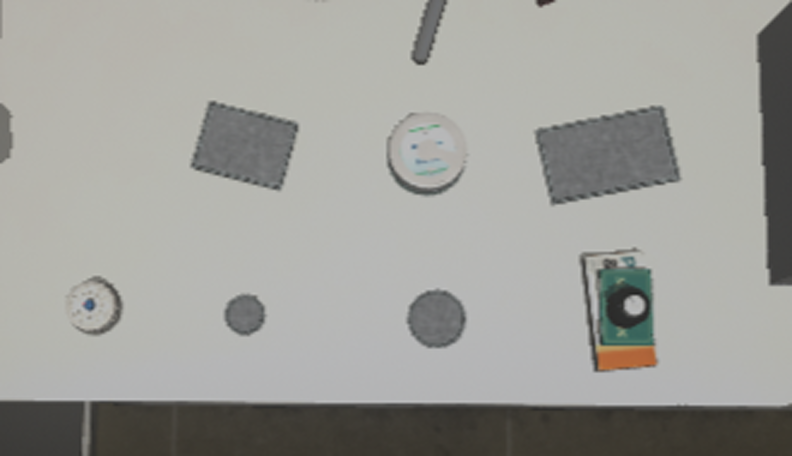

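View pics/c2.png

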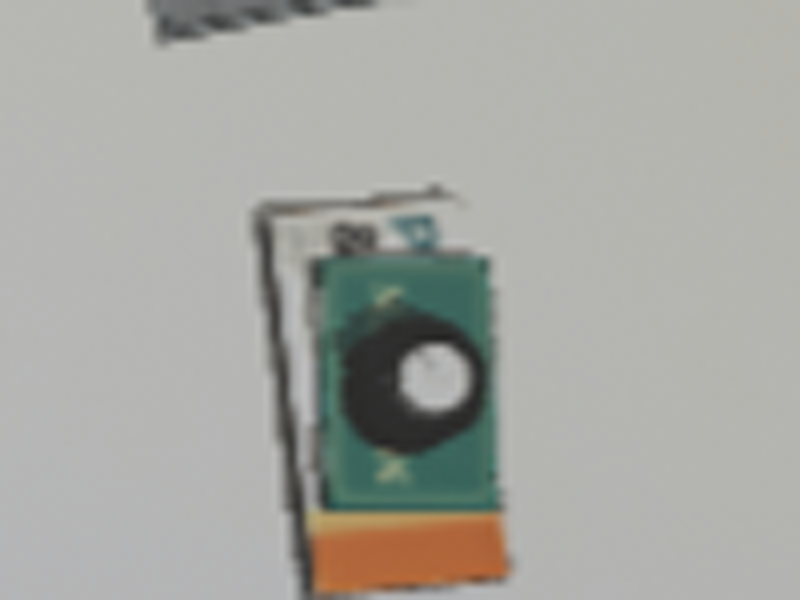

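View pics/c3.png

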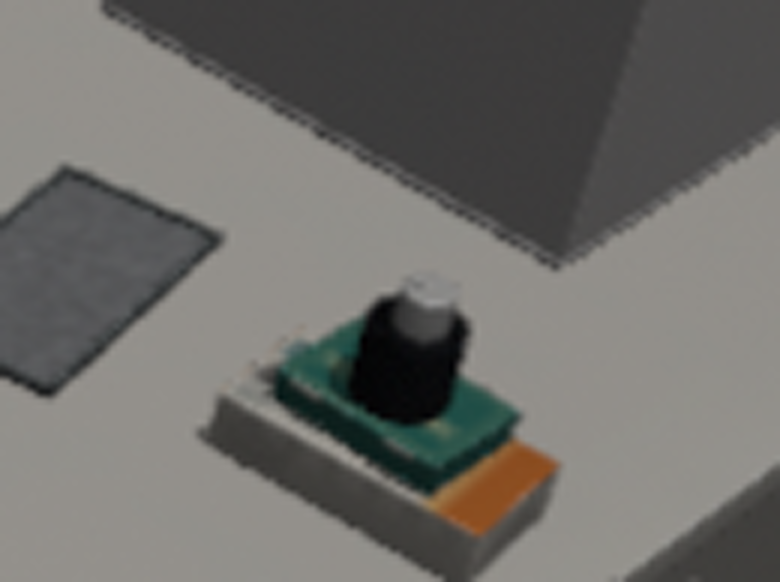

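The pictures show the stack at top-camera pixel (403,237), with the knob top at about (404.6,237). The holders are at (243,241), (322,243), (243,171) and (393,174). A dark block stands to the right from column 456, so I'll measure its height along with the exact poses.

```bash
python3 - <<'E'
from h import *
a=cv2.imread("pics/top0.png"); b=cv2.imread("pics/scene0.png")
cv2.imwrite("pics/s1.png",b)
g=cv2.cvtColor(a,cv2.COLOR_BGR2GRAY)
def blob(mask,box):
    x,y,w,h=box; m=np.zeros_like(mask); m[y:y+h,x:x+w]=mask[y:y+h,x:x+w]
    cs,_=cv2.findContours(m,cv2.RETR_EXTERNAL,cv2.CHAIN_APPROX_NONE); return max(cs,key=cv2.contourArea)[:,0,:]
def rect(c,z):
    p=np.array([back("top",u,v,z)[:2]*1000 for u,v in c],np.float32); r=cv2.minAreaRect(p)
    return np.round(r[0],1),np.round(r[1],1),round(r[2],1)
m=(g<150).astype(np.uint8)
for n,bx in dict(mid=(210,145,65,50),long=(358,148,70,50),rnd=(305,225,35,35),small=(230,228,25,25)).items():
    print(n,rect(blob(m,bx),.007))
hsv=cv2.cvtColor(a,cv2.COLOR_BGR2HSV)
bx=(370,205,60,65)
teal=cv2.inRange(hsv,(70,60,40),(100,255,255)); print("tin",rect(blob(teal,bx),.048))
org=cv2.inRange(hsv,(5,110,80),(25,255,255)); print("orange",rect(blob(org,bx),.031), [back("top",*p,.031)[:2].round(4).tolist() for p in cv2.boxPoints(cv2.minAreaRect(blob(org,bx)))])
kn=((g>150)*255).astype(np.uint8); print("knob",rect(blob(kn,(393,225,20,22)),.105))
bl=((g<60)*255).astype(np.uint8); print("roll-ish",rect(blob(bl,(385,225,30,28)),.086))
E
```

```text
mid (array([661.7, 228.7]), array([112. ,  85.6]), 76.1)
long (array([ 653., -198.]), array([ 93.7, 156.5]), 11.4)
rnd (array([459.1,   3.9]), array([66.3, 66.7]), 89.6)
small (array([460.1, 224.2]), array([44.5, 47.2]), 0.4)
tin (array([ 469.1, -207.1]), array([83.7, 56.5]), 0.4)
orange (array([ 413.7, -209.3]), array([24.3, 62.6]), 0.5) [[0.4256, -0.1786], [0.4261, -0.2407], [0.4019, -0.24], [0.4013, -0.1781]]
knob (array([ 465.4, -205. ]), array([15.5, 18.5]), 88.4)
roll-ish (array([ 464.9, -201.1]), array([41.7, 46.5]), 26.7)
```

View pics/scene0.png

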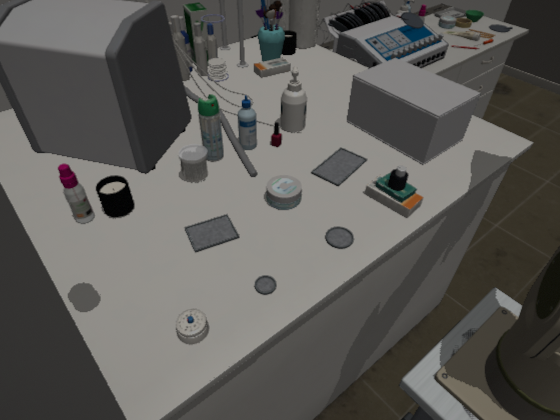

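View pics/top0.png

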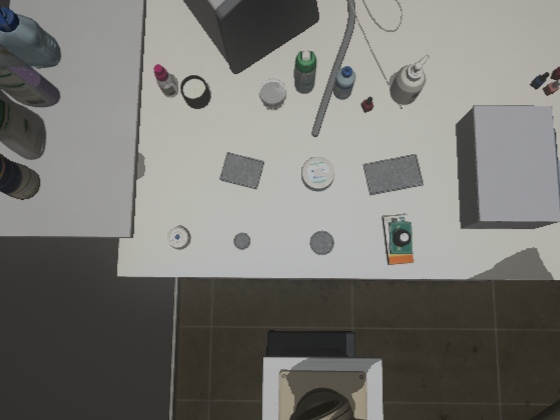

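Call:
arm_command([
  {"spin": 0.125},
  {"spin": 0.125},
  {"spin": 0.125},
  {"dp": [26, -41, 0]},
  {"dp": [26, -41, 0]},
], grip=0.0, newtons=30)

```text
invalid input at $.plan[0]: expected keys dp, spin
```

Call:
arm_command([
  {"dp": [26, -41, 0]},
  {"dp": [26, -41, 0]},
  {"dp": [26, -41, 0]},
  {"dp": [26, -41, 0]},
  {"dp": [26, -41, 0]},
])

```text
invalid input at $.plan[0]: expected keys dp, spin
```

Call:
arm_command([
  {"dp": [0, 0, 0], "spin": 0.125},
  {"dp": [0, 0, 0], "spin": 0.125},
  {"dp": [0, 0, 0], "spin": 0.125},
  {"dp": [26, -41, 0], "spin": 0},
  {"dp": [26, -41, 0], "spin": 0},
], grip=0.0, newtons=30)

```text
clock: 1.6
position: [0.2816, -0.4986, 0.4044]
ee_rot: [1.0, -0.001, -0.0, 0.0]
ft_force: [2.3, 0.9, 1.0]
grip_width: 0.498
grasp_force: 0.0
```

Call:
arm_command([
  {"dp": [26, -41, 0], "spin": 0},
  {"dp": [26, -41, 0], "spin": 0},
  {"dp": [26, -41, 0], "spin": 0},
  {"dp": [26, -41, 0], "spin": 0},
  {"dp": [26, -41, 0], "spin": 0},
])

```text
clock: 2.1
position: [0.4121, -0.292, 0.405]
ee_rot: [1.0, 0.001, 0.0, 0.0]
ft_force: [1.8, -1.0, 0.0]
grip_width: 0.5
grasp_force: 0.0
```

Call:
arm_command([
  {"dp": [26, -43, 0], "spin": 0},
  {"dp": [27, -43, 0], "spin": 0},
  {"dp": [0, 0, 40], "spin": 0},
  {"dp": [0, 0, 40], "spin": 0},
  {"dp": [0, 0, 0], "spin": 0},
])

```text
clock: 2.6
position: [0.4622, -0.2079, 0.3203]
ee_rot: [1.0, 0.001, -0.004, -0.002]
ft_force: [-0.5, -0.7, 0.0]
grip_width: 0.501
grasp_force: 0.0
```

```bash
python3 - <<'E'
from h import *
o=manip.get_obs(); print(np.round(o["position"],4),o["grip_width"])
p=np.array(o["position"])
im=viewer.camera("scene"); 
for dz in(173,186):
    print(dz,[pix("scene",p+[0,s*.022,-dz/1000]).round(1).tolist() for s in(-1,1)])
print("knob top",pix("scene",[.465,-.205,.105]).round(1))
u,v=pix("scene",[.465,-.205,.12]).astype(int)
cv2.imwrite("pics/h1.png",cv2.resize(im[v-45:v+45,u-60:u+60],None,fx=6,fy=6,interpolation=cv2.INTER_CUBIC)); print(u-60,v-45)
E
```

```text
[ 0.4622 -0.2079  0.3203] 0.5005135589959453
173 [[411.8, 150.4], [400.2, 157.2]]
186 [[410.5, 154.8], [399.0, 161.7]]
knob top [400.4 167.9]
341 117
```

View pics/h1.png

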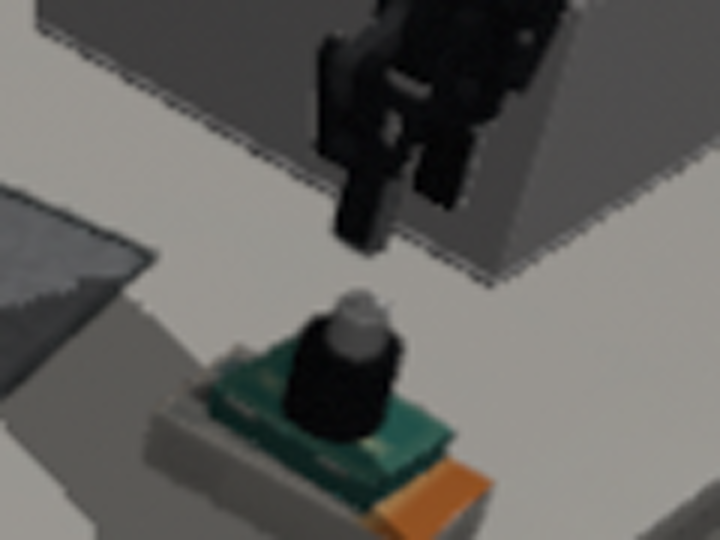

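The fingertips (about (401,158) and (414,151)) match the 173 mm length, and the knob top at (400.7,167.5) matches the estimate. I'll go down on the knob.

Call:
arm_command([
  {"dp": [3, -3, 0], "spin": 0},
  {"dp": [0, 0, 25], "spin": 0},
  {"dp": [0, 0, 20], "spin": 0},
  {"dp": [0, 0, 10], "spin": 0},
  {"dp": [0, 0, 0], "spin": 0},
])

```text
clock: 3.15
position: [0.467, -0.2057, 0.2702]
ee_rot: [1.0, 0.001, 0.0, 0.0]
ft_force: [-0.3, -0.7, -0.4]
grip_width: 0.497
grasp_force: 0.0
```

Call:
arm_command([
  {"dp": [0, 0, 0], "spin": 0},
  {"dp": [0, 0, 0], "spin": 0},
  {"dp": [0, 0, 0], "spin": 0},
  {"dp": [0, 0, 0], "spin": 0},
  {"dp": [0, 0, 0], "spin": 0},
], grip=1.0, newtons=25)

```text
clock: 3.65
position: [0.4674, -0.2058, 0.2714]
ee_rot: [1.0, 0.001, 0.001, 0.001]
ft_force: [-1.5, -0.4, 7.0]
grip_width: 0.255
grasp_force: 24.6
```

Call:
arm_command([
  {"dp": [0, 0, -5], "spin": 0},
  {"dp": [0, 0, -10], "spin": 0},
  {"dp": [0, 0, -30], "spin": 0},
  {"dp": [0, 0, -30], "spin": 0},
  {"dp": [0, 0, 0], "spin": 0},
])

```text
clock: 4.15
position: [0.4679, -0.2058, 0.3496]
ee_rot: [1.0, 0.001, 0.003, 0.002]
ft_force: [0.6, -0.2, 1.0]
grip_width: 0.257
grasp_force: 24.6
```

```bash
python3 - <<'E'
from h import *
o=manip.get_obs(); print(np.round(o["position"],4),o["grip_width"],o["grasp_force"],np.round(o["ft_force"],1))
im=viewer.camera("scene"); 
cv2.imwrite("pics/h2.png",cv2.resize(im[110:215,335:475],None,fx=5.6,fy=5.6,interpolation=cv2.INTER_CUBIC))
E
```

```text
[ 0.4679 -0.2058  0.3496] 0.2568394246174156 24.55150544643402 [ 0.6 -0.2  1. ]
```

View pics/h2.png

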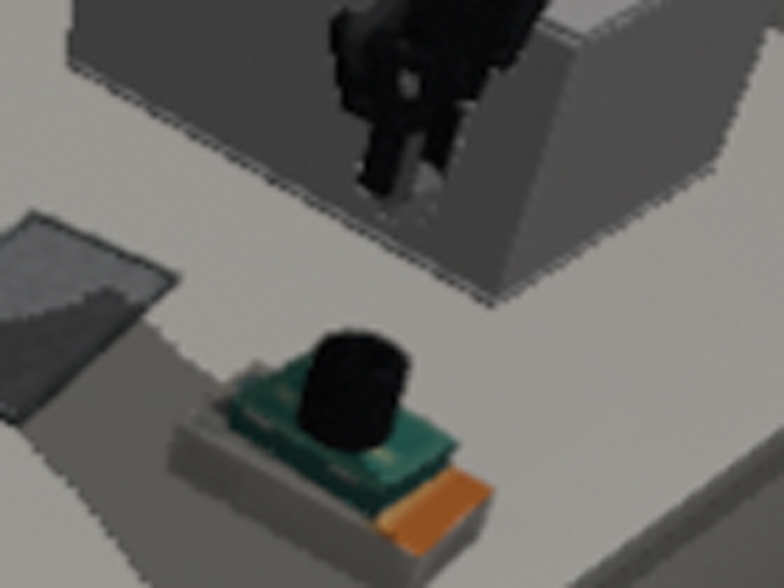

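The knob is held and the roll, tin and carton are still in place. Next I carry the knob to the small holder.

Call:
arm_command([
  {"dp": [0, -25, 0], "spin": 0},
  {"dp": [0, -45, 0], "spin": 0},
  {"dp": [0, -48, 0], "spin": 0},
  {"dp": [0, -48, 0], "spin": 0},
  {"dp": [0, -48, 0], "spin": 0},
])

```text
clock: 4.7
position: [0.4657, 0.0102, 0.3444]
ee_rot: [1.0, 0.001, -0.0, 0.0]
ft_force: [0.5, 0.7, -0.7]
grip_width: 0.257
grasp_force: 24.6
```

Call:
arm_command([
  {"dp": [0, -48, 0], "spin": 0},
  {"dp": [-2, -48, 0], "spin": 0},
  {"dp": [-2, -48, 20], "spin": 0},
  {"dp": [0, -44, 35], "spin": 0},
  {"dp": [0, -26, 35], "spin": 0},
])

```text
clock: 5.2
position: [0.4614, 0.2186, 0.2589]
ee_rot: [1.0, 0.002, 0.001, -0.001]
ft_force: [0.5, -0.4, -0.1]
grip_width: 0.253
grasp_force: 24.6
```

Call:
arm_command([
  {"dp": [0, 0, 25], "spin": 0},
  {"dp": [0, 0, 10], "spin": 0},
  {"dp": [0, 0, 0], "spin": 0},
  {"dp": [0, 0, 0], "spin": 0},
  {"dp": [0, 0, 0], "spin": 0},
])

```text
clock: 5.7
position: [0.4628, 0.2153, 0.2258]
ee_rot: [1.0, 0.0, 0.001, -0.0]
ft_force: [0.4, -0.4, -0.1]
grip_width: 0.253
grasp_force: 24.6
```

```bash
python3 - <<'E'
from h import *
o=manip.get_obs(); print(np.round(o["position"],4),o["grip_width"],o["grasp_force"],np.round(o["ft_force"],1),np.round(o["joint_pos"],2))
im=viewer.camera("scene"); p=np.array(o["position"])
print("expected knob centre",pix("scene",p+[-.002,0,-.176]), "holder",pix("scene",[.461,.222,.003]))
for n in["small_round_holder","knob_centre"]:
  print(n,[(np.round(x["position"],3).tolist(),round(x["score"],2)) for x in finder.find_in("scene",n)[:2]])
cv2.imwrite("pics/h3.png",cv2.resize(im[220:325,200:340],None,fx=5.6,fy=5.6,interpolation=cv2.INTER_CUBIC))
E
```

```text
[0.4628 0.2153 0.2258] 0.25255285586563725 24.595052897930145 [ 0.4 -0.4 -0.1] [ 0.08  0.35 -0.69  1.92  0.27  0.96 -2.3 ]
expected knob centre [267.12353308 268.78994776] holder [264.65333271 284.08729066]
small_round_holder [([0.463, 0.222, 0.005], 0.83)]
knob_centre [([0.456, -0.193, 0.077], 0.68), ([0.451, 0.217, 0.06], 0.66)]
```

View pics/h3.png

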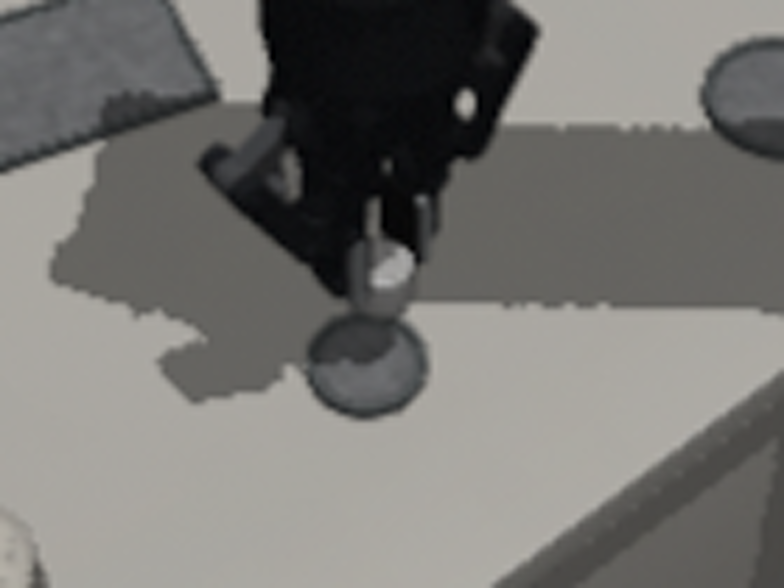

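Call:
arm_command([
  {"dp": [0, -6, 15], "spin": 0},
  {"dp": [0, 0, 13], "spin": 0},
  {"dp": [0, 0, 5], "spin": 0},
  {"dp": [0, 0, 0], "spin": 0},
  {"dp": [0, 0, 0], "spin": 0},
])

```text
clock: 6.35
position: [0.462, 0.2217, 0.1912]
ee_rot: [1.0, 0.001, -0.0, 0.0]
ft_force: [-0.2, 0.1, -0.1]
grip_width: 0.256
grasp_force: 24.6
```

Call:
arm_command([
  {"dp": [0, 0, 2], "spin": 0},
  {"dp": [0, 0, 0], "spin": 0},
  {"dp": [0, 0, 0], "spin": 0},
])

```text
clock: 6.65
position: [0.4622, 0.2216, 0.1895]
ee_rot: [1.0, 0.001, 0.0, 0.0]
ft_force: [-0.3, -0.1, 0.1]
grip_width: 0.251
grasp_force: 24.6
```

Call:
arm_command([
  {"dp": [0, 0, 2], "spin": 0},
  {"dp": [0, 0, 0], "spin": 0},
  {"dp": [0, 0, 0], "spin": 0},
])

```text
clock: 6.95
position: [0.4621, 0.2216, 0.1873]
ee_rot: [1.0, 0.001, 0.0, 0.0]
ft_force: [-0.8, -0.4, -0.1]
grip_width: 0.252
grasp_force: 24.6
```

Call:
arm_command([
  {"dp": [0, 0, 0], "spin": 0},
  {"dp": [0, 0, 0], "spin": 0},
  {"dp": [0, 0, 0], "spin": 0},
  {"dp": [0, 0, -20], "spin": 0},
  {"dp": [0, 0, -40], "spin": 0},
], grip=0.0)

```text
clock: 7.45
position: [0.4611, 0.221, 0.2458]
ee_rot: [1.0, 0.001, -0.003, 0.001]
ft_force: [1.2, 0.4, -0.4]
grip_width: 0.5
grasp_force: 0.0
```

Call:
arm_command([
  {"dp": [0, 0, -45], "spin": 0},
  {"dp": [0, 30, -20], "spin": 0},
  {"dp": [0, 45, 0], "spin": 0},
  {"dp": [0, 45, 0], "spin": 0},
  {"dp": [0, 45, 0], "spin": 0},
], grip=-1.0)

```text
clock: 7.95
position: [0.462, 0.055, 0.3128]
ee_rot: [1.0, 0.001, 0.001, 0.0]
ft_force: [0.3, 0.3, 0.1]
grip_width: 1.0
grasp_force: 0.0
```

```bash
python3 - <<'E'
from h import *
o=manip.get_obs(); print(o["clock"],np.round(o["position"],4),np.round(o["joint_pos"],2))
im=viewer.camera("scene"); im2=viewer.camera("top")
for c in("scene","top"):
 for n in["small_round_holder","knob_centre","roll_centre"]:
  print(c,n,[(np.round(x["position"],3).tolist(),round(x["score"],2)) for x in finder.find_in(c,n)[:2]])
c=lambda i,x,y:cv2.resize(i[y:y+60,x:x+60],None,fx=6,fy=6,interpolation=cv2.INTER_CUBIC)
cv2.imwrite("pics/h4.png",np.hstack([c(im,235,255),c(im2,213,211)]))
E
```

```text
7.95 [0.462  0.055  0.3128] [ 0.39  0.1  -0.63  1.96  0.07  1.1  -1.84]
scene small_round_holder [([0.457, 0.229, 0.004], 0.49)]
scene knob_centre []
scene roll_centre [([0.456, -0.195, 0.075], 0.63), ([0.446, -0.191, 0.049], 0.62)]
top small_round_holder [([0.466, 0.218, 0.005], 0.48), ([0.463, 0.394, 0.034], 0.45)]
top knob_centre [([0.457, 0.226, 0.022], 0.53)]
top roll_centre [([0.466, -0.202, 0.088], 0.54)]
```

View pics/h4.png

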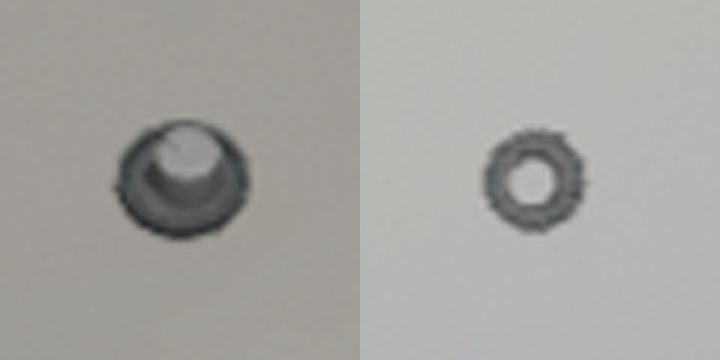

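The knob sits flat and centred in its dish in both views. Next is the roll.

Call:
arm_command([
  {"dp": [1, 48, 0], "spin": 0},
  {"dp": [1, 48, 0], "spin": 0},
  {"dp": [1, 48, 0], "spin": 0},
  {"dp": [1, 48, 0], "spin": 0},
  {"dp": [0, 45, 0], "spin": 0},
])

```text
clock: 8.85
position: [0.467, -0.1815, 0.3125]
ee_rot: [1.0, 0.002, 0.0, 0.0]
ft_force: [0.8, -0.2, -0.0]
grip_width: 1.0
grasp_force: 0.0
```

Call:
arm_command([
  {"dp": [0, 22, 0], "spin": 0},
  {"dp": [0, 0, 20], "spin": 0},
  {"dp": [0, 0, 30], "spin": 0},
  {"dp": [0, 0, 10], "spin": 0},
  {"dp": [0, 0, 0], "spin": 0},
])

```text
clock: 9.35
position: [0.4667, -0.2014, 0.2511]
ee_rot: [1.0, 0.002, -0.001, -0.001]
ft_force: [-0.9, 0.5, 0.6]
grip_width: 1.003
grasp_force: 0.0
```

Call:
arm_command([
  {"dp": [0, 1, 10], "spin": 0},
  {"dp": [0, 0, 10], "spin": 0},
  {"dp": [0, 0, 0], "spin": 0},
  {"dp": [0, 0, 0], "spin": 0},
])

```text
clock: 9.75
position: [0.4669, -0.2033, 0.2325]
ee_rot: [1.0, 0.001, -0.0, 0.0]
ft_force: [0.2, 0.3, -0.3]
grip_width: 1.002
grasp_force: 0.0
```

Call:
arm_command([
  {"dp": [0, 0, 0], "spin": 0},
  {"dp": [0, 0, 0], "spin": 0},
  {"dp": [0, 0, 0], "spin": 0},
  {"dp": [0, 0, 0], "spin": 0},
  {"dp": [0, 0, 0], "spin": 0},
], grip=1.0, newtons=30)

```text
clock: 10.25
position: [0.4671, -0.2034, 0.2329]
ee_rot: [1.0, 0.001, 0.0, 0.0]
ft_force: [-1.3, 0.7, 4.5]
grip_width: 0.475
grasp_force: 30.7
```

Call:
arm_command([
  {"dp": [0, 0, 0], "spin": 0},
  {"dp": [0, 0, 0], "spin": 0},
])

```text
clock: 10.45
position: [0.467, -0.2035, 0.2328]
ee_rot: [1.0, 0.001, 0.0, 0.0]
ft_force: [-1.1, 0.6, 6.4]
grip_width: 0.474
grasp_force: 30.8
```

Call:
arm_command([
  {"dp": [0, 0, -10], "spin": 0},
  {"dp": [0, 0, -25], "spin": 0},
  {"dp": [0, 0, -25], "spin": 0},
  {"dp": [-1, -30, 0], "spin": 0},
  {"dp": [-1, -45, 0], "spin": 0},
])

```text
clock: 10.95
position: [0.4647, -0.1296, 0.2936]
ee_rot: [1.0, -0.001, 0.001, 0.001]
ft_force: [0.3, 0.4, 0.3]
grip_width: 0.473
grasp_force: 30.4
```

Call:
arm_command([
  {"dp": [-2, -45, 0], "spin": 0},
  {"dp": [-2, -45, 0], "spin": 0},
  {"dp": [0, -32, 0], "spin": 0},
  {"dp": [0, -10, 25], "spin": 0},
  {"dp": [0, 0, 25], "spin": 0},
])

```text
clock: 11.45
position: [0.4607, 0.0058, 0.2429]
ee_rot: [1.0, 0.003, 0.001, 0.0]
ft_force: [0.1, -1.2, -0.7]
grip_width: 0.477
grasp_force: 30.4
```

Call:
arm_command([
  {"dp": [0, 0, 20], "spin": 0},
  {"dp": [0, 0, 0], "spin": 0},
  {"dp": [0, 0, 0], "spin": 0},
])

```text
clock: 11.75
position: [0.4606, 0.0037, 0.223]
ee_rot: [1.0, 0.001, -0.0, -0.0]
ft_force: [0.1, -0.1, -0.2]
grip_width: 0.472
grasp_force: 30.5
```

```bash
python3 - <<'E'
from h import *
o=manip.get_obs(); p=np.array(o["position"]); print(np.round(p,4),o["grip_width"],o["grasp_force"])
im=viewer.camera("scene")
print("roll bottom centre expected",pix("scene",p+[-.002,0,-.1848]).round(1),"holder",pix("scene",[.459,.003,.003]).round(1))
for n in["round_holder","roll_centre"]:
  print(n,[(np.round(x["position"],3).tolist(),round(x["score"],2)) for x in finder.find_in("scene",n)[:2]])
cv2.imwrite("pics/h5.png",cv2.resize(im[185:275,275:395],None,fx=6,fy=6,interpolation=cv2.INTER_CUBIC))
E
```

```text
[0.4606 0.0037 0.223 ] 0.4720769448755144 30.477222618064843
roll bottom centre expected [339.3 226.9] holder [337.6 237. ]
round_holder [([0.452, 0.007, 0.006], 0.82)]
roll_centre [([0.443, 0.007, 0.067], 0.68)]
```

View pics/h5.png

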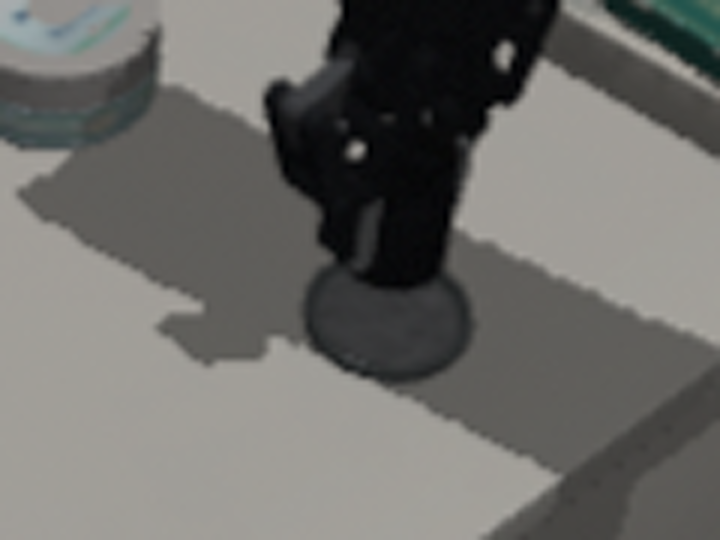

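Call:
arm_command([
  {"dp": [-3, 0, 15], "spin": 0},
  {"dp": [0, 0, 13], "spin": 0},
  {"dp": [0, 0, 5], "spin": 0},
  {"dp": [0, 0, 0], "spin": 0},
  {"dp": [0, 0, 0], "spin": 0},
])

```text
clock: 12.4
position: [0.4577, 0.0037, 0.1897]
ee_rot: [1.0, 0.001, 0.0, -0.0]
ft_force: [-0.1, -0.7, -0.4]
grip_width: 0.474
grasp_force: 30.5
```

Call:
arm_command([
  {"dp": [0, 0, 2], "spin": 0},
  {"dp": [0, 0, 1], "spin": 0},
  {"dp": [0, 0, 0], "spin": 0},
])

```text
clock: 12.7
position: [0.4576, 0.0036, 0.1865]
ee_rot: [1.0, 0.001, 0.0, 0.0]
ft_force: [0.0, 0.5, 0.6]
grip_width: 0.472
grasp_force: 30.5
```

Call:
arm_command([
  {"dp": [0, 0, 1], "spin": 0},
  {"dp": [0, 0, 0], "spin": 0},
])

```text
clock: 12.9
position: [0.4577, 0.0037, 0.1864]
ee_rot: [1.0, 0.001, 0.0, 0.0]
ft_force: [-6.7, -0.5, 16.7]
grip_width: 0.472
grasp_force: 32.1
```

Call:
arm_command([
  {"dp": [0, 0, 0], "spin": 0},
  {"dp": [0, 0, 0], "spin": 0},
  {"dp": [0, 0, 0], "spin": 0},
  {"dp": [0, 0, 0], "spin": 0},
  {"dp": [0, 0, -20], "spin": 0},
], grip=-0.8)

```text
clock: 13.4
position: [0.4564, 0.0035, 0.2037]
ee_rot: [1.0, 0.001, -0.002, -0.0]
ft_force: [-1.1, -0.3, 0.3]
grip_width: 0.901
grasp_force: 0.0
```

Call:
arm_command([
  {"dp": [0, 0, -40], "spin": 0},
  {"dp": [0, 0, -40], "spin": 0},
  {"dp": [0, 45, 0], "spin": 0},
  {"dp": [0, 45, 0], "spin": 0},
  {"dp": [0, 10, 0], "spin": 0},
])

```text
clock: 13.9
position: [0.4571, -0.1011, 0.2855]
ee_rot: [1.0, -0.002, 0.0, 0.001]
ft_force: [-0.2, 0.2, -0.4]
grip_width: 0.901
grasp_force: 0.0
```

```bash
python3 - <<'E'
from h import *
o=manip.get_obs(); print(o["clock"],np.round(o["position"],4),np.round(o["joint_pos"],2))
im=viewer.camera("scene"); im2=viewer.camera("top")
for c in("scene","top"):
 for n in["round_holder","roll_centre","tin_centre"]:
  print(c,n,[(np.round(x["position"],3).tolist(),round(x["score"],2)) for x in finder.find_in(c,n)[:2]])
c=lambda i,x,y:cv2.resize(i[y:y+80,x:x+64],None,fx=6,fy=6,interpolation=cv2.INTER_CUBIC)
cv2.imwrite("pics/h6.png",np.hstack([c(im,308,195),c(im2,290,200)]))
cv2.imwrite("pics/stack2.png",im2)
hsv=cv2.cvtColor(im2,cv2.COLOR_BGR2HSV); m=np.zeros((420,560),np.uint8); m[205:270,370:430]=cv2.inRange(hsv,(70,60,40),(100,255,255))[205:270,370:430]
cs,_=cv2.findContours(m,cv2.RETR_EXTERNAL,cv2.CHAIN_APPROX_NONE); k=max(cs,key=cv2.contourArea)[:,0]
p=np.array([back("top",u,v,.048)[:2]*1000 for u,v in k],np.float32); print("tin",cv2.minAreaRect(p))
E
```

```text
13.9 [ 0.4571 -0.1011  0.2855] [ 0.58  0.13 -0.48  1.98  0.07  1.04 -1.51]
scene round_holder [([0.443, 0.014, 0.004], 0.71)]
scene roll_centre [([0.45, 0.014, 0.032], 0.96), ([0.658, 0.225, 0.009], 0.21)]
scene tin_centre [([0.459, -0.203, 0.049], 0.7)]
top round_holder [([0.451, -0.001, 0.004], 0.51)]
top roll_centre [([0.457, 0.003, 0.045], 0.45)]
top tin_centre []Traceback (most recent call last):
  File "<stdin>", line 11, in <module>
ValueError: max() iterable argument is empty
```

View pics/h6.png

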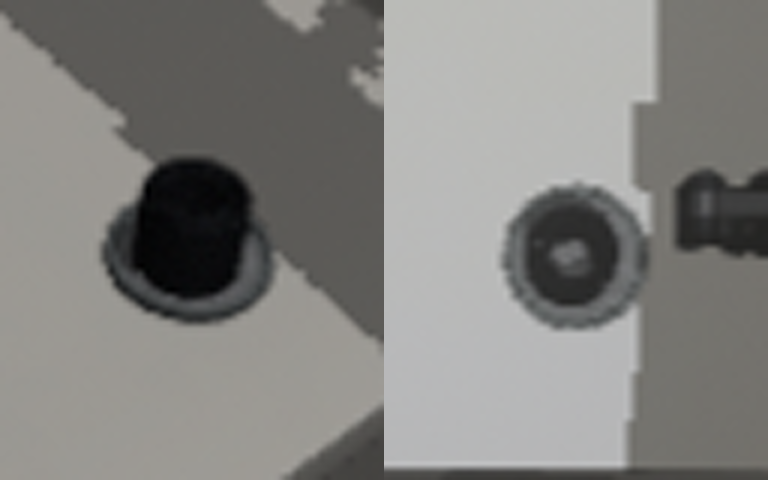

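The roll stands centred and upright in its dish. I'll refine the angles of the tin, carton and trays from the first top picture.

```bash
python3 - <<'E'
from h import *
a=cv2.resize(cv2.imread("pics/top0.png"),None,fx=4,fy=4,interpolation=cv2.INTER_CUBIC)
hsv=cv2.cvtColor(a,cv2.COLOR_BGR2HSV); g=cv2.cvtColor(a,cv2.COLOR_BGR2GRAY)
def q(u,v,z): return back("top",(u+.5)/4-.5,(v+.5)/4-.5,z)[:2]*1000
t=cv2.inRange(hsv,(70,60,40),(100,255,255))
def edge(m,rows,side,z,x0,x1):
    P_=np.array([q(x0+np.flatnonzero(m[r,x0:x1])[side],r,z) for r in rows],np.float32)
    vx,vy,x,y=cv2.fitLine(P_,cv2.DIST_HUBER,0,.01,.01).ravel()
    return np.degrees(np.arctan(vy/vx)).round(2),(y+(465-x)*vy/vx).round(1)
R=range(4*223,4*252)
for s in(0,-1): print("tin edge ang,y at x=465",edge(t,R,s,.048,4*385,4*425))
R2=np.flatnonzero(t[:,4*402]); R2=R2[(R2>800)&(R2<1060)]; print("tin ends",q(1608,R2[0],.048),q(1608,R2[-1],.048))
o=cv2.inRange(hsv,(5,110,80),(25,255,255))
c=[r for r in np.flatnonzero(o[:,4*402]) if 1000<r<1080]; print("orange bottom",q(1608,c[-1],.031))
for s in(0,-1): print("orange edge",edge(o,range(4*257,4*262),s,.031,4*380,4*420))
# white carton left edge: strong dark line at left; print edge as max gradient
P_=[]
for r in range(4*220,4*260,4):
    row=g[r,4*378:4*392].astype(float); P_.append(q(4*378+np.argmin(row),r,.015))
vx,vy,x,y=cv2.fitLine(np.array(P_,np.float32),cv2.DIST_HUBER,0,.01,.01).ravel(); print("carton side",np.degrees(np.arctan(vy/vx)),y+(465-x)*vy/vx)
E
```

```text
tin edge ang,y at x=465 (np.float32(-0.35), np.float32(-179.7))
tin edge ang,y at x=465 (np.float32(0.69), np.float32(-235.1))
tin ends [ 511.2790612  -211.66655341] [ 426.91243245 -209.3179218 ]
orange bottom [ 402.63186019 -212.07048404]
orange edge (np.float32(-1.83), np.float32(-179.0))
orange edge (np.float32(5.08), np.float32(-236.9))
carton side 5.488829 -172.04478
```

Call:
arm_command([
  {"dp": [5, 35, 0], "spin": 0},
  {"dp": [6, 45, 0], "spin": 0},
  {"dp": [0, 26, 10], "spin": 0},
  {"dp": [0, 0, 30], "spin": 0},
  {"dp": [0, 0, 20], "spin": 0},
], grip=-1.0)

```text
clock: 14.8
position: [0.4686, -0.2025, 0.2239]
ee_rot: [1.0, 0.001, -0.0, -0.0]
ft_force: [-0.5, 1.0, -0.2]
grip_width: 1.003
grasp_force: 0.0
```

Call:
arm_command([
  {"dp": [0, 0, 0], "spin": 0},
  {"dp": [0, 0, 10], "spin": 0},
  {"dp": [0, 0, 5], "spin": 0},
  {"dp": [0, 0, 0], "spin": 0},
  {"dp": [0, 0, 0], "spin": 0},
])

```text
clock: 15.3
position: [0.4691, -0.2023, 0.2109]
ee_rot: [1.0, 0.001, 0.0, 0.0]
ft_force: [-1.1, 0.2, 0.4]
grip_width: 1.002
grasp_force: 0.0
```

Call:
arm_command([
  {"dp": [0, 5, 4], "spin": 0},
  {"dp": [0, 0, 3], "spin": 0},
  {"dp": [0, 0, 0], "spin": 0},
  {"dp": [0, 0, 0], "spin": 0},
])

```text
clock: 15.7
position: [0.4688, -0.2073, 0.2033]
ee_rot: [1.0, 0.001, -0.0, -0.0]
ft_force: [1.1, 0.2, 0.1]
grip_width: 1.002
grasp_force: 0.0
```

Call:
arm_command([
  {"dp": [0, 0, 0], "spin": 0},
  {"dp": [0, 0, 0], "spin": 0},
  {"dp": [0, 0, 0], "spin": 0},
  {"dp": [0, 0, 0], "spin": 0},
  {"dp": [0, 0, 0], "spin": 0},
], grip=1.0, newtons=45)

```text
clock: 16.2
position: [0.469, -0.2073, 0.2037]
ee_rot: [1.0, 0.001, 0.0, 0.0]
ft_force: [-1.0, 0.1, 6.0]
grip_width: 0.66
grasp_force: 48.5
```

Call:
arm_command([
  {"dp": [0, 0, -3], "spin": 0},
  {"dp": [0, 0, -10], "spin": 0},
  {"dp": [0, 0, -20], "spin": 0},
  {"dp": [0, 0, 0], "spin": 0},
])

```text
clock: 16.6
position: [0.4697, -0.2076, 0.239]
ee_rot: [1.0, 0.001, 0.002, 0.001]
ft_force: [1.0, -0.2, 0.2]
grip_width: 0.655
grasp_force: 48.1
```

```bash
python3 - <<'E'
from h import *
o=manip.get_obs(); print(np.round(o["position"],4),o["grip_width"],o["grasp_force"],np.round(o["joint_pos"],2))
im=viewer.camera("scene")
cv2.imwrite("pics/h7.png",cv2.resize(im[125:215,340:460],None,fx=6,fy=6,interpolation=cv2.INTER_CUBIC))
E
```

```text
[ 0.4697 -0.2076  0.239 ] 0.6550520533486088 48.079211711883545 [ 0.68  0.28 -0.39  1.92  0.13  0.96 -1.34]
```

View pics/h7.png

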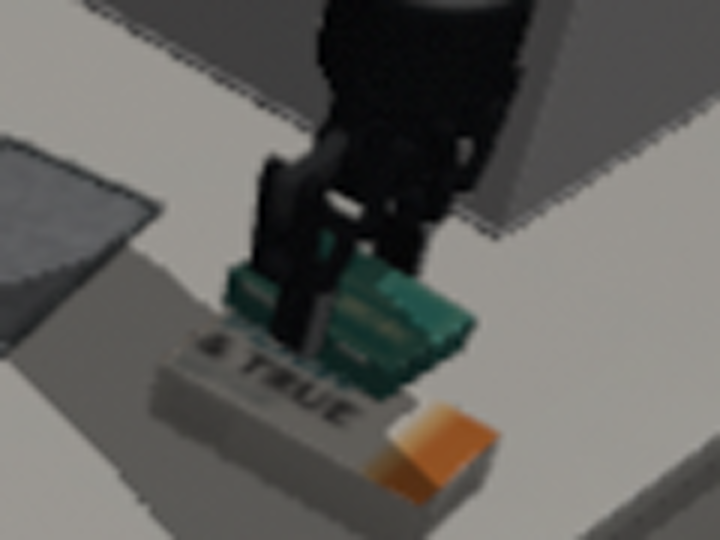

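Call:
arm_command([
  {"dp": [0, 0, -30], "spin": 0},
  {"dp": [0, -20, -25], "spin": 0},
  {"dp": [15, -40, 0], "spin": 0},
  {"dp": [19, -43, 0], "spin": 0},
  {"dp": [19, -43, 0], "spin": 0},
])

```text
clock: 17.15
position: [0.5217, -0.06, 0.2911]
ee_rot: [1.0, 0.0, -0.0, 0.0]
ft_force: [0.9, -0.2, -0.7]
grip_width: 0.658
grasp_force: 48.5
```

Call:
arm_command([
  {"dp": [19, -43, 0], "spin": 0},
  {"dp": [19, -43, 0], "spin": 0},
  {"dp": [19, -43, 0], "spin": 0},
  {"dp": [19, -43, 0], "spin": 0},
  {"dp": [19, -43, 0], "spin": 0},
])

```text
clock: 17.65
position: [0.6166, 0.1555, 0.2905]
ee_rot: [1.0, 0.001, -0.0, 0.0]
ft_force: [0.2, -0.6, -1.3]
grip_width: 0.66
grasp_force: 48.5
```

Call:
arm_command([
  {"dp": [19, -43, 0], "spin": 0},
  {"dp": [18, -27, 0], "spin": 0},
  {"dp": [0, 0, 0], "spin": -0.14},
  {"dp": [0, 0, 0], "spin": -0.148},
  {"dp": [0, 0, 0], "spin": -0.148},
])

```text
clock: 18.15
position: [0.6529, 0.2243, 0.29]
ee_rot: [0.975, 0.22, -0.001, 0.0]
ft_force: [-0.6, -0.6, -0.7]
grip_width: 0.661
grasp_force: 48.5
```

Call:
arm_command([
  {"dp": [0, 0, 0], "spin": -0.148},
  {"dp": [0, 0, 0], "spin": -0.148},
  {"dp": [0, 0, 0], "spin": -0.148},
  {"dp": [0, 0, 0], "spin": -0.148},
  {"dp": [0, 0, 0], "spin": -0.148},
])

```text
clock: 18.65
position: [0.6529, 0.2238, 0.2903]
ee_rot: [0.83, 0.558, -0.001, -0.0]
ft_force: [0.9, -0.7, -0.6]
grip_width: 0.654
grasp_force: 48.5
```

Call:
arm_command([
  {"dp": [0, 0, 0], "spin": -0.148},
  {"dp": [0, 0, 0], "spin": 0},
  {"dp": [0, 0, 0], "spin": 0},
])

```text
clock: 18.95
position: [0.653, 0.2238, 0.2906]
ee_rot: [0.79, 0.614, -0.0, -0.0]
ft_force: [0.8, -0.3, -0.7]
grip_width: 0.657
grasp_force: 48.5
```

Call:
arm_command([
  {"dp": [5, 6, 20], "spin": 0},
  {"dp": [0, 0, 40], "spin": 0},
  {"dp": [0, 0, 22], "spin": 0},
  {"dp": [0, 0, 0], "spin": 0},
  {"dp": [0, 0, 0], "spin": 0},
])

```text
clock: 19.45
position: [0.6602, 0.2276, 0.2099]
ee_rot: [0.789, 0.615, 0.0, -0.0]
ft_force: [-0.0, 0.4, 0.5]
grip_width: 0.662
grasp_force: 48.5
```

```bash
python3 - <<'E'
from h import *
o=manip.get_obs(); p=np.array(o["position"]); print(np.round(p,4),np.round(o["ee_rot"],3))
im=viewer.camera("scene")
q=o["ee_rot"]; y=2*np.arctan2(q[1],q[0]); X=np.array([np.cos(y),np.sin(y),0]); Y=np.array([np.sin(y),-np.cos(y),0])
s=5.6; x0,y0=140,165
v=cv2.resize(im[y0:y0+105,x0:x0+140],None,fx=s,fy=s,interpolation=cv2.INTER_CUBIC)
def poly(c,X,Y,a,b,col):
    pts=[(pix("scene",c+i*a/2*X+j*b/2*Y)-[x0,y0]+.5)*s for i,j in((-1,-1),(1,-1),(1,1),(-1,1))]
    cv2.polylines(v,[np.int32(pts)],True,col,1)
poly(p+[0,0,-.1727],X,Y,.086,.059,(0,0,255))
a=np.radians(76.1); poly(np.array([.660,.227,.007]),np.array([np.cos(a),np.sin(a),0]),np.array([np.sin(a),-np.cos(a),0]),.110,.083,(0,255,255))
cv2.imwrite("pics/h8.png",v)
E
```

```text
[0.6602 0.2276 0.2099] [ 0.789  0.615  0.    -0.   ]
```

View pics/h8.png

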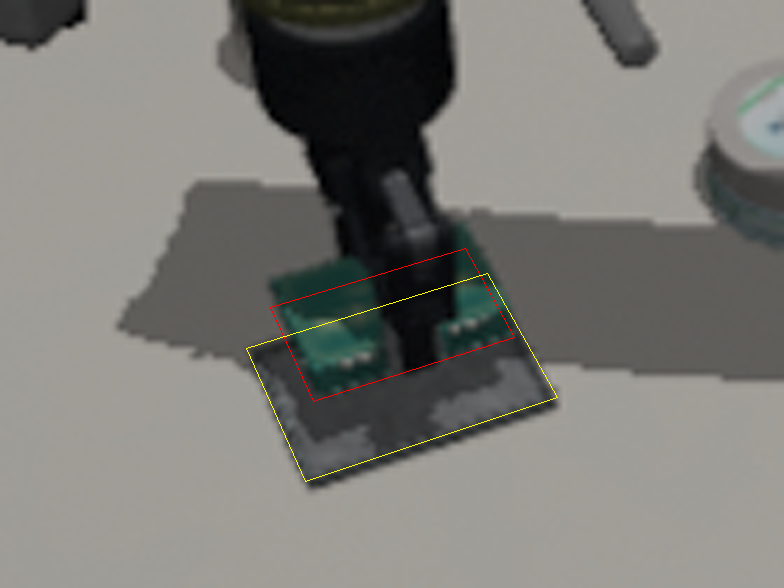

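Call:
arm_command([
  {"dp": [0, -1, 15], "spin": 0},
  {"dp": [0, 0, 12], "spin": 0},
  {"dp": [0, 0, 3], "spin": 0},
  {"dp": [0, 0, 0], "spin": 0},
  {"dp": [0, 0, 0], "spin": 0},
])

```text
clock: 20.0
position: [0.6593, 0.2277, 0.1796]
ee_rot: [0.788, 0.615, 0.0, -0.0]
ft_force: [-0.7, 0.2, -1.4]
grip_width: 0.66
grasp_force: 48.5
```

Call:
arm_command([
  {"dp": [0, 0, 2], "spin": 0},
  {"dp": [0, 0, 0], "spin": 0},
  {"dp": [0, 0, 0], "spin": 0},
])

```text
clock: 20.3
position: [0.6592, 0.2276, 0.1775]
ee_rot: [0.788, 0.615, 0.0, 0.0]
ft_force: [0.6, 0.7, -1.2]
grip_width: 0.659
grasp_force: 48.5
```

Call:
arm_command([
  {"dp": [0, 0, 1.5], "spin": 0},
  {"dp": [0, 0, 0], "spin": 0},
])

```text
clock: 20.5
position: [0.6592, 0.2276, 0.1759]
ee_rot: [0.788, 0.615, 0.0, 0.0]
ft_force: [-0.8, 0.7, 0.1]
grip_width: 0.658
grasp_force: 48.6
```

Call:
arm_command([
  {"dp": [0, 0, 0], "spin": 0},
  {"dp": [0, 0, 0], "spin": 0},
  {"dp": [0, 0, 0], "spin": 0},
  {"dp": [0, 0, 0], "spin": 0},
  {"dp": [0, 0, -20], "spin": 0},
], grip=-1.0)

```text
clock: 21.0
position: [0.6583, 0.227, 0.1937]
ee_rot: [0.788, 0.615, -0.002, -0.001]
ft_force: [-1.3, -0.6, 0.0]
grip_width: 0.998
grasp_force: 0.0
```

Call:
arm_command([
  {"dp": [0, 0, -40], "spin": 0},
  {"dp": [0, 0, -40], "spin": 0},
  {"dp": [-45, 0, 0], "spin": 0},
  {"dp": [-48, 0, 0], "spin": 0},
  {"dp": [-48, 0, 0], "spin": 0},
])

```text
clock: 21.5
position: [0.6244, 0.0898, 0.2777]
ee_rot: [0.788, 0.616, 0.001, 0.001]
ft_force: [0.7, -0.6, -0.1]
grip_width: 1.003
grasp_force: 0.0
```

```bash
python3 - <<'E'
from h import *
o=manip.get_obs(); print(o["clock"],np.round(o["position"],4),np.round(o["joint_pos"],2))
im=viewer.camera("scene"); im2=viewer.camera("top")
for c in("scene","top"):
 for n in["middle_holder","tin_centre","carton_centre","long_holder"]:
  print(c,n,[(np.round(x["position"],3).tolist(),round(x["score"],2)) for x in finder.find_in(c,n)[:2]])
c=lambda i,x,y,w,h,s:cv2.resize(i[y:y+h,x:x+w],(int(w*s),int(h*s)),interpolation=cv2.INTER_CUBIC)
cv2.imwrite("pics/top3.png",im2)
cv2.imwrite("pics/h9.png",np.hstack([c(im,172,197,80,70,4.9),c(im2,202,136,80,70,4.9)]))
cv2.imwrite("pics/h9b.png",c(im2,350,135,100,140,4.2))
E
```

```text
21.5 [0.6244 0.0898 0.2777] [ 0.38  0.57 -0.81  1.56  0.44  1.2  -0.75]
scene middle_holder [([0.636, 0.251, 0.004], 0.94)]
scene tin_centre [([0.453, -0.194, 0.03], 0.69), ([0.652, 0.228, 0.02], 0.6)]
scene carton_centre [([0.456, -0.192, 0.03], 0.75)]
scene long_holder [([0.65, -0.198, 0.004], 0.7), ([0.449, 0.012, 0.034], 0.3)]
top middle_holder [([0.658, 0.224, -0.002], 0.84)]
top tin_centre [([0.661, 0.223, 0.02], 0.57)]
top carton_centre [([0.482, -0.213, 0.033], 0.88), ([0.458, 0.006, 0.042], 0.6)]
top long_holder [([0.652, -0.2, 0.001], 0.67)]
```

View pics/h9.png

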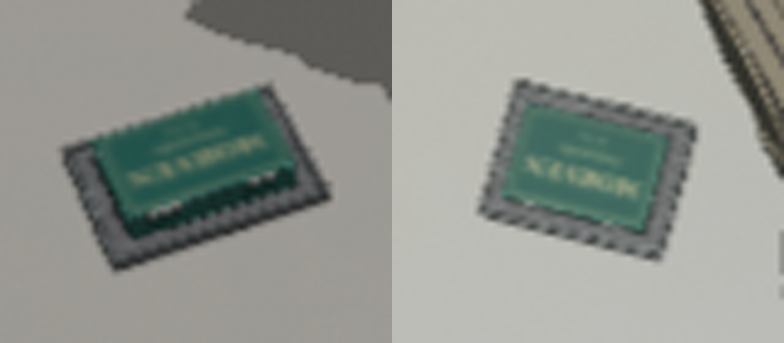

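The tin lies flat inside the rim of its tray in both views. I now measure the carton.

```bash
python3 - <<'E'
from h import *
for f,c,bx in(("top3","top",(370,205,60,70)),):
    a=cv2.imread(f"pics/{f}.png"); hsv=cv2.cvtColor(a,cv2.COLOR_BGR2HSV)
    m=np.zeros(a.shape[:2],np.uint8); x,y,w,h=bx
    m[y:y+h,x:x+w]=cv2.inRange(hsv,(5,90,60),(25,255,255))[y:y+h,x:x+w]
    k=max(cv2.findContours(m,cv2.RETR_EXTERNAL,cv2.CHAIN_APPROX_NONE)[0],key=cv2.contourArea)[:,0]
    P_=np.array([back(c,u,v,.031)[:2]*1000 for u,v in k],np.float32)
    r=cv2.minAreaRect(P_); print(r, cv2.boxPoints(r).round(1).tolist())
b=[back("top",389.4,264,.031),back("top",413.5,261.5,.031)]
d=(b[0]-b[1])[:2]; a=np.arctan2(-d[0],d[1]); print("from c2 corners",np.round(b,4),np.degrees(a),np.linalg.norm(d),((b[0]+b[1])/2)[:2]+.065*np.array([np.cos(a),np.sin(a)]))
E
```

```text
((417.26629638671875, -225.76513671875), (28.200782775878906, 31.3985595703125), 9.896671295166016) [[400.70001220703125, -212.6999969482422], [406.1000061035156, -243.6999969482422], [433.8999938964844, -238.8000030517578], [428.5, -207.89999389648438]]
from c2 corners [[ 0.3987 -0.1791  0.031 ]
 [ 0.4059 -0.2441  0.031 ]] 6.381256449607145 0.06546348304200421 [ 0.46688934 -0.20436836]
```

Call:
arm_command([
  {"dp": [0, 0, 0], "spin": 0.137},
  {"dp": [0, 0, 0], "spin": 0.137},
  {"dp": [0, 0, 0], "spin": 0.137},
  {"dp": [0, 0, 0], "spin": 0.137},
  {"dp": [0, 0, 0], "spin": 0.137},
])

```text
clock: 22.5
position: [0.6249, 0.0918, 0.2758]
ee_rot: [0.95, 0.313, -0.0, -0.0]
ft_force: [0.4, -0.5, -0.1]
grip_width: 0.995
grasp_force: 0.0
```

Call:
arm_command([
  {"dp": [0, 0, 0], "spin": 0.137},
  {"dp": [0, 0, 0], "spin": 0.137},
  {"dp": [0, 0, 0], "spin": 0.137},
  {"dp": [0, 0, 0], "spin": 0.136},
  {"dp": [-25, 39, 0], "spin": 0},
])

```text
clock: 23.0
position: [0.604, 0.0567, 0.2762]
ee_rot: [0.999, 0.049, 0.001, -0.002]
ft_force: [0.4, -0.4, 0.1]
grip_width: 1.0
grasp_force: 0.0
```

Call:
arm_command([
  {"dp": [-26, 40, 0], "spin": 0},
  {"dp": [-26, 40, 0], "spin": 0},
  {"dp": [-26, 40, 0], "spin": 0},
  {"dp": [-26, 40, 0], "spin": 0},
  {"dp": [-26, 40, 0], "spin": 0},
])

```text
clock: 23.5
position: [0.4922, -0.1624, 0.2761]
ee_rot: [0.999, 0.048, 0.0, 0.0]
ft_force: [1.2, -1.1, 0.5]
grip_width: 1.005
grasp_force: 0.0
```

Call:
arm_command([
  {"dp": [-26, 40, 0], "spin": 0},
  {"dp": [0, 0, 0], "spin": 0},
  {"dp": [0, 0, 0], "spin": 0},
])

```text
clock: 23.8
position: [0.4708, -0.2043, 0.276]
ee_rot: [0.999, 0.046, 0.0, 0.0]
ft_force: [0.9, 1.2, -0.4]
grip_width: 0.999
grasp_force: 0.0
```

Call:
arm_command([
  {"dp": [-3, 1, 30], "spin": 0},
  {"dp": [0, 0, 35], "spin": 0},
  {"dp": [0, 0, 10], "spin": 0},
  {"dp": [0, 0, 0], "spin": 0},
  {"dp": [0, 0, 0], "spin": 0},
])

```text
clock: 24.3
position: [0.469, -0.2045, 0.202]
ee_rot: [0.999, 0.048, 0.001, 0.0]
ft_force: [0.3, -0.8, -0.1]
grip_width: 1.001
grasp_force: 0.0
```

Call:
arm_command([
  {"dp": [0, 0, 6], "spin": 0},
  {"dp": [0, 0, 6], "spin": 0},
  {"dp": [0, 0, 0], "spin": 0},
])

```text
clock: 24.6
position: [0.4678, -0.2051, 0.1885]
ee_rot: [0.999, 0.047, -0.0, -0.0]
ft_force: [0.6, -0.5, -0.2]
grip_width: 1.0
grasp_force: 0.0
```

```bash
python3 - <<'E'
from h import *
o=manip.get_obs(); print(np.round(o["position"],4),np.round(o["ft_force"],1))
for c in("scene","top"):
 viewer.camera(c)
 print(c,[(np.round(x["position"],3).tolist(),round(x["score"],2)) for x in finder.find_in(c,"carton_centre")[:2]])
E
```

```text
[ 0.4678 -0.2051  0.1885] [ 0.6 -0.5 -0.2]
scene [([0.443, -0.195, 0.03], 0.81)]
top [([0.438, -0.188, 0.034], 0.78)]
```

Call:
arm_command([
  {"dp": [0, 0, 4], "spin": 0},
  {"dp": [0, 0, 4], "spin": 0},
  {"dp": [0, 0, 3], "spin": 0},
  {"dp": [0, 0, 0], "spin": 0},
  {"dp": [0, 0, 0], "spin": 0},
])

```text
clock: 25.3
position: [0.468, -0.2052, 0.1778]
ee_rot: [0.999, 0.047, -0.0, -0.0]
ft_force: [0.5, -0.0, 0.7]
grip_width: 1.002
grasp_force: 0.0
```

Call:
arm_command([
  {"dp": [0, 0, 0], "spin": 0},
  {"dp": [0, 0, 0], "spin": 0},
  {"dp": [0, 0, 0], "spin": 0},
  {"dp": [0, 0, 0], "spin": 0},
  {"dp": [0, 0, 0], "spin": 0},
], grip=1.0, newtons=70)

```text
clock: 25.8
position: [0.4682, -0.2052, 0.1784]
ee_rot: [0.999, 0.047, 0.0, 0.0]
ft_force: [-0.6, 0.5, 5.1]
grip_width: 0.766
grasp_force: 78.1
```

Call:
arm_command([
  {"dp": [0, 0, -3], "spin": 0},
  {"dp": [0, 0, -10], "spin": 0},
  {"dp": [0, 0, -20], "spin": 0},
  {"dp": [0, 0, -20], "spin": 0},
  {"dp": [0, 0, 0], "spin": 0},
])

```text
clock: 26.3
position: [0.469, -0.2054, 0.2339]
ee_rot: [0.999, 0.047, 0.002, 0.001]
ft_force: [0.7, 0.9, -0.4]
grip_width: 0.768
grasp_force: 77.6
```

```bash
cat > og.py <<'E'
from h import *
def orange(c,bx):
    a=viewer.camera(c); m=np.zeros(a.shape[:2],np.uint8); x,y,w,h=bx
    m[y:y+h,x:x+w]=cv2.inRange(cv2.cvtColor(a,cv2.COLOR_BGR2HSV),(5,100,60),(25,255,255))[y:y+h,x:x+w]
    M=cv2.moments(m,True); return a,np.array([M["m10"],M["m01"]])/M["m00"],M["m00"]
def frame():
    o=manip.get_obs(); q=o["ee_rot"]; y=2*np.arctan2(q[1],q[0])
    return np.array(o["position"]),np.array([np.cos(y),np.sin(y),0]),np.array([np.sin(y),-np.cos(y),0]),np.degrees(y)
E
python3 - <<'E'
from og import *
p,X,Y,y=frame(); print(p.round(4),y)
for c,b in(("scene",(330,120,140,120)),("top",(340,190,110,90))):
    a,uv,n=orange(c,b); cv2.imwrite(f"pics/lift_{c}.png",a)
    t=p+[0,0,-.1474]-.0525*X
    print(c,uv,n,"if held",pix(c,t),"if on desk",pix(c,t-[0,0,.0555]))
b=cv2.imread("pics/scene0.png"); m=np.zeros(b.shape[:2],np.uint8); m[120:240,330:470]=cv2.inRange(cv2.cvtColor(b,cv2.COLOR_BGR2HSV),(5,100,60),(25,255,255))[120:240,330:470]
M=cv2.moments(m,True); print("start scene",M["m10"]/M["m00"],M["m01"]/M["m00"],M["m00"])
E
```

```text
[ 0.469  -0.2054  0.2339] 5.3763900324277465
scene [416.37037037 183.23280423] 189.0 if held [416.16740031 182.75592905] if on desk [410.66044221 199.82970066]
top [400.52717391 256.61956522] 184.0 if held [405.11708966 255.91712288] if on desk [400.83541379 257.39508015]
start scene 411.54748603351953 200.7709497206704 179.0
```

The carton is held, with its orange end at scene (416,183) as predicted. Next it goes to the long tray.

Call:
arm_command([
  {"dp": [20, 2, -15], "spin": 0},
  {"dp": [40, 2, 0], "spin": 0},
  {"dp": [42, 2, 0], "spin": 0},
  {"dp": [42, 2, 0], "spin": 0},
  {"dp": [38, 2, 0], "spin": 0},
])

```text
clock: 26.9
position: [0.6515, -0.1978, 0.2444]
ee_rot: [0.999, 0.047, -0.001, -0.0]
ft_force: [0.5, 0.3, 0.2]
grip_width: 0.766
grasp_force: 77.7
```

Call:
arm_command([
  {"dp": [0, 0, 0], "spin": -0.12},
  {"dp": [0, 0, 0], "spin": -0.145},
  {"dp": [0, 0, 0], "spin": -0.145},
  {"dp": [0, 0, 0], "spin": -0.145},
  {"dp": [0, 0, 0], "spin": -0.145},
])

```text
clock: 27.4
position: [0.6498, -0.198, 0.2444]
ee_rot: [0.921, 0.389, -0.001, -0.001]
ft_force: [-0.5, -0.5, -1.0]
grip_width: 0.767
grasp_force: 77.6
```

Call:
arm_command([
  {"dp": [0, 0, 0], "spin": -0.145},
  {"dp": [0, 0, 0], "spin": -0.145},
  {"dp": [0, 0, 0], "spin": -0.145},
  {"dp": [0, 0, 0], "spin": -0.145},
  {"dp": [0, 0, 0], "spin": -0.145},
])

```text
clock: 27.9
position: [0.6497, -0.198, 0.2444]
ee_rot: [0.723, 0.691, -0.0, -0.001]
ft_force: [0.8, -0.6, -0.6]
grip_width: 0.769
grasp_force: 77.6
```

Call:
arm_command([
  {"dp": [0, 0, 0], "spin": -0.145},
  {"dp": [0, 0, 0], "spin": -0.106},
  {"dp": [0, 0, 0], "spin": 0},
  {"dp": [0, 0, 0], "spin": 0},
])

```text
clock: 28.3
position: [0.6499, -0.1981, 0.2449]
ee_rot: [0.635, 0.773, -0.0, -0.001]
ft_force: [-0.3, 0.8, -1.0]
grip_width: 0.769
grasp_force: 77.6
```

```bash
python3 - <<'E'
from og import *
p,X,Y,y=frame(); print(p.round(4),y)
for c,b in(("scene",(260,100,200,120)),("top",(330,130,130,80))):
    a,uv,n=orange(c,b); t=p+[0,0,-.1474]-.0525*X
    print(c,uv,n,"pred",pix(c,t))
    r=finder.find_in(c,"long_holder")[:1]+finder.find_in(c,"carton_centre")[:1]; print([(np.round(x["position"],3).tolist(),round(x["score"],2)) for x in r])
# holder refinement from start pictures: scene
b=cv2.cvtColor(cv2.imread("pics/scene0.png"),cv2.COLOR_BGR2GRAY); m=np.zeros_like(b); m[145:190,305:375]=(b[145:190,305:375]<125)*255
k=max(cv2.findContours(m,cv2.RETR_EXTERNAL,cv2.CHAIN_APPROX_NONE)[0],key=cv2.contourArea)[:,0]
print("scene holder",cv2.minAreaRect(np.array([back("scene",u,v,.007)[:2]*1000 for u,v in k],np.float32)))
E
```

```text
[ 0.6499 -0.1981  0.2449] 101.21670948358894
scene [346.44 128.32] 25.0 pred [353.32505681 130.07236714]
[([0.638, -0.17, 0.098], 0.64), ([0.639, -0.17, 0.097], 0.68)]
top [nan nan] 0.0 pred [418.14223265 163.99675371]
[([0.62, -0.144, 0.004], 0.89), ([0.637, -0.162, 0.1], 0.9)]
scene holder ((648.6863403320312, -197.38677978515625), (96.50131225585938, 164.37013244628906), 11.512818336486816)og.py:5: RuntimeWarning: invalid value encountered in divide
  M=cv2.moments(m,True); return a,np.array([M["m10"],M["m01"]])/M["m00"],M["m00"]
```

Call:
arm_command([
  {"dp": [0, 1, 20], "spin": 0},
  {"dp": [0, 0, 20], "spin": 0},
  {"dp": [0, 0, 14], "spin": 0},
  {"dp": [0, 0, 0], "spin": 0},
  {"dp": [0, 0, 0], "spin": 0},
])

```text
clock: 29.1
position: [0.6512, -0.1978, 0.1917]
ee_rot: [0.633, 0.774, 0.0, -0.0]
ft_force: [0.0, -0.2, 0.2]
grip_width: 0.768
grasp_force: 77.6
```

```bash
python3 - <<'E'
from h import *
from og import frame
p,X,Y,y=frame(); print(p.round(4),y)
a=viewer.camera("scene"); cv2.imwrite("pics/pre.png",a)
# visible holder margins: project rim corners and carton bottom corners
for nm,c,L,W in(("holder",np.array([.651,-.198,.007]),.154,.091),("carton",p+[0,0,-.1784],.130,.067),("carton top",p+[0,0,-.1474],.130,.067)):
    print(nm,[pix("scene",c+i*L/2*X+j*W/2*Y).round(1).tolist() for i,j in((-1,-1),(1,-1),(1,1),(-1,1))])
g=cv2.cvtColor(a,cv2.COLOR_BGR2GRAY)
for v in range(176,192,2): print(v,g[v,300:380:2].tolist())
E
```

```text
[ 0.6512 -0.1978  0.1917] 101.4012569348601
holder [[366.4, 158.7], [337.5, 184.9], [310.0, 171.4], [339.9, 147.1]]
carton [[361.0, 157.2], [336.4, 179.1], [316.1, 169.3], [341.3, 148.6]]
carton top [[362.7, 148.3], [337.7, 170.0], [317.0, 160.3], [342.6, 139.8]]
176 [150, 150, 151, 150, 150, 150, 150, 148, 124, 38, 46, 74, 71, 52, 53, 56, 66, 66, 69, 78, 60, 53, 52, 45, 43, 84, 89, 89, 89, 89, 89, 88, 89, 89, 89, 89, 89, 89, 89, 110]
178 [151, 150, 150, 150, 150, 150, 150, 150, 150, 148, 124, 52, 48, 75, 81, 54, 53, 54, 64, 60, 55, 52, 44, 41, 85, 89, 89, 88, 89, 89, 89, 89, 88, 89, 89, 89, 89, 89, 89, 89]
180 [150, 150, 151, 150, 151, 150, 151, 150, 150, 150, 151, 148, 124, 42, 50, 75, 84, 55, 69, 84, 75, 61, 38, 84, 89, 89, 89, 89, 89, 88, 89, 89, 89, 89, 90, 89, 89, 89, 89, 88]
182 [141, 150, 151, 150, 151, 151, 150, 151, 150, 150, 151, 151, 150, 151, 135, 50, 49, 76, 91, 86, 85, 74, 86, 89, 89, 89, 89, 89, 89, 89, 90, 89, 89, 88, 89, 89, 89, 89, 89, 90]
184 [137, 150, 151, 150, 150, 151, 150, 150, 150, 150, 150, 151, 151, 150, 150, 151, 133, 70, 45, 51, 93, 151, 146, 137, 90, 89, 89, 89, 89, 90, 89, 89, 89, 89, 89, 89, 89, 89, 89, 89]
186 [137, 150, 151, 150, 151, 150, 150, 151, 150, 151, 150, 151, 150, 151, 150, 150, 150, 150, 132, 115, 150, 150, 150, 150, 146, 123, 89, 90, 89, 89, 90, 89, 89, 89, 89, 89, 89, 90, 89, 89]
188 [133, 150, 151, 150, 150, 150, 150, 150, 150, 150, 151, 151, 151, 150, 150, 151, 151, 151, 150, 151, 150, 150, 150, 150, 150, 150, 146, 88, 89, 89, 89, 89, 89, 89, 89, 89, 89, 89, 88, 89]
190 [111, 136, 151, 150, 150, 150, 151, 151, 151, 150, 150, 151, 151, 150, 150, 150, 150, 150, 150, 150, 150, 150, 151, 150, 150, 150, 150, 150, 137, 89, 89, 89, 90, 90, 89, 89, 89, 89, 89, 89]
```

Call:
arm_command([
  {"dp": [0, -1, 5], "spin": 0},
  {"dp": [0, 0, 3], "spin": 0},
  {"dp": [0, 0, 0], "spin": 0},
  {"dp": [0, 0, 0], "spin": 0},
])

```text
clock: 29.55
position: [0.6501, -0.1981, 0.184]
ee_rot: [0.633, 0.774, 0.0, 0.0]
ft_force: [0.6, -0.3, -1.0]
grip_width: 0.767
grasp_force: 77.6
```

Call:
arm_command([
  {"dp": [0, 0, 1.5], "spin": 0},
  {"dp": [0, 0, 0], "spin": 0},
  {"dp": [0, 0, 0], "spin": 0},
])

```text
clock: 29.85
position: [0.6501, -0.1981, 0.1824]
ee_rot: [0.633, 0.774, 0.0, 0.0]
ft_force: [-0.3, 0.4, -0.6]
grip_width: 0.77
grasp_force: 77.6
```

Call:
arm_command([
  {"dp": [0, 0, 1.5], "spin": 0},
  {"dp": [0, 0, 0], "spin": 0},
  {"dp": [0, 0, 0], "spin": 0},
])

```text
clock: 30.15
position: [0.6503, -0.198, 0.1816]
ee_rot: [0.633, 0.774, 0.0, 0.0]
ft_force: [-2.4, 0.6, 5.4]
grip_width: 0.766
grasp_force: 78.4
```

Call:
arm_command([
  {"dp": [0, 0, 0], "spin": 0},
  {"dp": [0, 0, 0], "spin": 0},
  {"dp": [0, 0, 0], "spin": 0},
  {"dp": [0, 0, 0], "spin": 0},
  {"dp": [0, 0, 0], "spin": 0},
], grip=-1.0)

```text
clock: 30.65
position: [0.6501, -0.1981, 0.1808]
ee_rot: [0.633, 0.774, -0.0, -0.0]
ft_force: [-0.8, -0.0, 0.2]
grip_width: 0.997
grasp_force: 0.0
```

Call:
arm_command([
  {"dp": [0, 0, -15], "spin": 0},
  {"dp": [0, 0, -35], "spin": 0},
  {"dp": [0, 0, -45], "spin": 0},
  {"dp": [0, 0, -40], "spin": 0},
  {"dp": [0, -40, 0], "spin": 0},
])

```text
clock: 31.15
position: [0.6147, -0.2034, 0.3239]
ee_rot: [0.632, 0.775, 0.004, 0.005]
ft_force: [-0.6, 0.3, 1.1]
grip_width: 1.001
grasp_force: 0.0
```

Call:
arm_command([
  {"dp": [0, -45, 0], "spin": 0},
  {"dp": [0, -45, 0], "spin": 0},
  {"dp": [0, -40, 0], "spin": 0},
  {"dp": [0, -30, 0], "spin": 0},
  {"dp": [0, 0, 0], "spin": 0},
])

```text
clock: 31.65
position: [0.451, -0.239, 0.3166]
ee_rot: [0.635, 0.773, -0.002, 0.0]
ft_force: [0.1, -0.6, 0.4]
grip_width: 0.997
grasp_force: 0.0
```

```bash
python3 - <<'E'
from h import *
o=manip.get_obs(); print(o["clock"],np.round(o["position"],4))
a=viewer.camera("scene"); b=viewer.camera("top"); cv2.imwrite("pics/end_s.png",a); cv2.imwrite("pics/end_t.png",b)
for c in("scene","top"):
 for n in["knob_centre","roll_centre","tin_centre","carton_centre","long_holder","pot","timer"]:
  print(c,n,[(np.round(x["position"],3).tolist(),round(x["score"],2)) for x in finder.find_in(c,n)[:2]])
# carton: predicted box vs picture, white/orange pixels on grey tray in the top view
g=cv2.cvtColor(b,cv2.COLOR_BGR2GRAY); th=np.radians(101.4); X=np.array([np.cos(th),np.sin(th)]); Y=np.array([np.sin(th),-np.cos(th)])
hs=cv2.cvtColor(b,cv2.COLOR_BGR2HSV)
m=np.zeros_like(g); m[148:200,355:430]=((g>125)|(hs[...,1]>100))[148:200,355:430]*255
# keep only what lies inside the tray outline
pol=np.int32([pix("top",[*(np.array([.651,-.198])+i*.072*X+j*.0405*Y),.007]) for i,j in((-1,-1),(1,-1),(1,1),(-1,1))])
k=np.zeros_like(g); cv2.fillPoly(k,[pol],255); m&=k
c=max(cv2.findContours(m,cv2.RETR_EXTERNAL,cv2.CHAIN_APPROX_NONE)[0],key=cv2.contourArea)[:,0]
print("carton top",cv2.minAreaRect(np.array([back("top",u,v,.034)[:2]*1000 for u,v in c],np.float32)))
E
```

```text
31.65 [ 0.451  -0.239   0.3166]
scene knob_centre [([0.452, 0.225, 0.02], 0.66)]
scene roll_centre [([0.447, 0.012, 0.034], 0.58)]
scene tin_centre [([0.651, 0.228, 0.022], 0.81)]
scene carton_centre [([0.638, -0.19, 0.035], 0.86), ([0.636, 0.022, 0.046], 0.62)]
scene long_holder [([0.618, -0.159, 0.005], 0.7)]
scene pot [([0.633, 0.026, 0.045], 0.91)]
scene timer [([0.456, 0.396, 0.035], 0.74)]
top knob_centre [([0.452, 0.001, 0.004], 0.68), ([0.633, -0.188, 0.002], 0.6)]
top roll_centre [([0.461, 0.005, 0.042], 0.65)]
top tin_centre [([0.66, 0.223, 0.021], 0.97)]
top carton_centre [([0.651, -0.196, 0.038], 0.69)]
top long_holder [([0.632, -0.191, 0.001], 0.68)]
top pot [([0.639, 0.02, 0.042], 0.79)]
top timer []
carton top ((653.304443359375, -197.7438201904297), (68.6195297241211, 130.19244384765625), 11.866168022155762)
```

The measured carton top is centred in the long tray: (653,−198) mm, 69 × 130 mm, at the tray's angle. It touched the floor at the expected height. Pot and timer read where they were at the start, so I'm handing in.

```bash
python3 -c "
from workcell import manip
print(manip.hand_in())"
```

```text
the job is handed in; nothing more can be done
None
```

I moved the knob, roll, tin and carton into their holders from the top down and handed the job in at about 32 s; the pot and timer were left alone, and no verdict came back.

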